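Square the tear bar against the rail and weight it down

ROBOT

A 6-joint arm with a two-finger parallel gripper is mounted at the origin on a cart in front of the work surface, level with it; the furniture and walls round the work are solid. World frame = base frame: x ahead of the robot, y to its left, z up, the work surface at z = 0. Lengths are in m, angles in rad, forces in N, time in s.
With the tool pointing down it reaches from about 0.35 to 0.975 m from the base axis. Payload 4.9 kg.
Tool frame: the origin (TCP) lies midway between the tips of the shut fingers; the grasp point (between the pads) lies 19 mm behind it (manip.hold_point_z is the distance from the TCP to the grasp point, in m); z points along the fingers, y is the line along which they close (so a half turn about z gives the same grasp; the last joint's range is limited). The gripper opens to 85 mm and grips with 20 to 120 N. Pads are 22 mm wide; open, the fingers measure 114 mm over their backs; the gripper's body (76 mm by 85 mm) begins 54 mm behind the grasp point. The pads swing forward as they close: fully open they stand 13 mm farther back than shut.
Start: joints at [-1.313, 0.053, 1.613, -0, 1.476, -0.119], TCP at [0.23, -0.581, 0.231] pointing down, gripper open.
Joint ranges: [-3.01, 3.01], [-1.01, 2.22], [0.06, 2.58], [-1.02, 4.17], [0.09, 2.62], [-3.14, 3.14]. Speed limits (rad/s): [2.57, 2.57, 3.14, 3.14, 3.14, 3.14].

INTERFACE

Orientations are given as a unit quaternion [w, x, y, z].
In Python, from plant import manip gives the robot as it stands. The module is installed in compiled form; this text tells all that it offers.
- The arm moves only by the shell command python3 -m jog 'ROWS' [OPENING]. ROWS is JSON, one flat list of numbers, 6 for each row, row after row: the shift along the tool's x, y, z in units of 0.1 m (1.0 is 0.1 m), then the turn, a rotation vector about the tool's x, y, z in units of 180 degrees (1.0 is 180 degrees). A call has 1 to 8 rows; each row is the pose to reach, as a shift and turn from the pose commanded when the call began, along the tool's axes at that moment, turning the shorter way round; what a row does not reach only later rows make up. A row lasts 1/8 s, in which the tool goes at most 62.5 mm and 10.7 degrees, less where a joint would pass 70% of its speed; a pose out of reach is approached as far as the arm can. A call with a number of a shift or a turn outside -1 to 1 is refused whole. A call with a gripper value outside its range is refused whole. OPENING is the finger opening in mm, from 0 to 85.4, set as the call begins (- or left out, the last holds). The fingers move at their own pace and stop on an object; the grip force is fixed at half the most. Time passes only in rows, so rows that repeat a pose let the fingers close. It gives the time, the measured TCP pose, the force, the opening and the grip force at its end, in the units of the state.
- manip.state(): the state, without advancing time (a new reading comes with each control period).
- manip.grab_frame(name): name is "scene" or "top"; returns a dict with "img" (384x512x3 uint8, blue, green, red), "z_map" (384x512 float32, m along the optical axis (not along the pixel's ray), 0 where there is no reading), "fx", "fy", "cx", "cy" (pixels), "xyz" and "attitude" of the camera in the world. Camera axes: x right, y up, looking along -z (the intrinsics and any distortion apply to the point x, -y, -z); pixel columns grow to the right and rows downward; lengths in m; the calibration is good to about 2 mm. A picture is of the moment at which its call begins.
- manip.job_done(): hands the job in; it is judged then, once.
The state is a dict: "time": time; "joint_pos": joint angles; "joint_vel": joint speeds; "joint_efforts": joint torques, N m; "tool_pos": TCP position; "tool_rot": TCP orientation; "contact_force": force on the tool from outside, world axes, zero at the start; "ft_torque": the same for the moment, N m; "gripper_width": opening from 0.0 (shut) to 1.0 (fully open); "grasp_force": force on a finger pad.
Only numpy, scipy, OpenCV 4.12 (cv2) and the standard library are available. Lean on these libraries where they do the work, as an engineer would, in place of code of your own. Each camera call takes 0.05 s, during which the arm holds its last target. There are 200 camera calls.

TASK

Slide the loose aluminium tear bar along the counter, without lifting it, until its long edge lies flush against the fixed steel rail over the bar's whole length. Then set the grey cast weight squarely across the joint, at about the middle of the bar, with about half of the weight's length on each side of the joint, so that it rests flat on bar and rail together; lower it into place rather than drop it. Leave the bar flush and the small jar and the tape roll where they are.

Things in the scene. Friction and masses are not known exactly. Their poses are not given: they have to be found in the camera images.
- rail: Dark steel rail fixed flat on the counter (top z = 0), 270 x 30 mm, 12 mm high, three screw heads on top. Origin: centre of its underside; x along its length, away from the robot (turned up to 0.2 rad either way), y left, z up. Its working face, where the bar belongs, is the long side towards -y, at y = -15 mm in its frame.
- bar: Loose aluminium flat bar, 230 x 80 x 12 mm, 0.5 to 0.9 kg, flat on the counter right (-y) of the rail, skewed to it up to 0.3 rad, its middle 50 to 70 mm short of flush. Origin: centre of its underside; x along its length (dark hanging hole at the -x end, near the robot), y across it towards the rail, z up. The edge to meet the rail is at y = +40 mm. It slides with friction, stays where left.
- edge_near (a point): Point on the bar's rail-side long edge, at half height, 5 mm from the end near the robot (bar frame x = -110, y = +40, z = 6 mm).
- edge_far (a point): Point on the bar's rail-side long edge, at half height, 5 mm from the far end (bar frame x = +110, y = +40, z = 6 mm).
- weight: Loose grey cast weight: block 100 x 36 x 26 mm with a 78 x 24 mm pad on top, 32 mm high in all, 0.45 to 0.75 kg. Origin: centre of its underside; x along the 100 mm length (ends alike), y along the 36 mm width, z up. Starts upright on the counter, right of the bar, its length within 0.3 rad of world y; a 12 mm high slab begins about 30 mm beyond it (x = 0.55 m). Grip it across the 36 mm width.
- pigment_jar: Bystander: small round jar 39 mm wide, 46 mm tall, on the counter to the right of the weight. Origin at the centre of its underside.
- tape_roll: Bystander: roll of tape lying flat, 93 mm across, 24 mm high, near the counter's front edge to the left of the rail. Origin at the centre of its underside.

How it is judged:
By the outcome, as a careful person would: the job done as asked, in the order asked, and still so for the second after the job is handed in, with the robot touching nothing.
It also fails if it takes over 67 s, if anything falls off the work surface, if the arm or the gripper's body presses on something with over 40 N, if the wrist force passes 120 N, or if a joint passes its speed limit or range.

## Working session

There is one attempt and no reset: what is moved stays moved. The work goes in short steps, Python scripts to look and compute and a shell command to move; the robot and the scene stay as the last step left them, time stands still between calls to the robot, and variables do not carry over. Pictures are saved under pics/ and viewed, at most 10 in all, crops included, and the job is handed in when it is done.

```bash
mkdir -p pics; cat > h.py <<'E'
import numpy as np,cv2
from scipy.spatial.transform import Rotation as R
from plant import manip
def grab(n):
    f=manip.grab_frame(n); q=f["attitude"]; f["R"]=R.from_quat([q[1],q[2],q[3],q[0]]).as_matrix(); f["p"]=np.array(f["xyz"]); return f
def ray(f,uv,z):
    uv=np.atleast_2d(uv).astype(float)
    d=np.c_[(uv[:,0]-f["cx"])/f["fx"],-(uv[:,1]-f["cy"])/f["fy"],-np.ones(len(uv))]@f["R"].T
    return f["p"]+d*((z-f["p"][2])/d[:,2])[:,None]
def cloud(f):
    h,w=f["z_map"].shape; v,u=np.mgrid[:h,:w]; z=f["z_map"]
    c=np.stack([(u-f["cx"])/f["fx"]*z,-(v-f["cy"])/f["fy"]*z,-z],-1)
    return c@f["R"].T+f["p"]
def tool():
    s=manip.state(); q=s["tool_rot"]; return np.array(s["tool_pos"]),R.from_quat([q[1],q[2],q[3],q[0]])
E
python3 - <<'E'
from h import *
for n in("scene","top"):
    f=grab(n); cv2.imwrite(f"pics/{n}0.png",f["img"]); print(n,{k:(v if k not in("img","z_map","R") else None) for k,v in f.items()}); print((f["z_map"]>0).mean())
s=manip.state(); print(s); p,r=tool(); print(r.as_matrix().round(3))
E
```

```text
scene {'img': None, 'z_map': None, 'fx': 419.05628641323153, 'fy': 419.05628641323153, 'cx': 254.36834807827375, 'cy': 188.4427875390561, 'xyz': array([-0.22448377, -0.96109765,  0.69194153]), 'attitude': array([ 0.8017393 ,  0.48219668, -0.18910955, -0.2982248 ]), 'R': None, 'p': array([-0.22448377, -0.96109765,  0.69194153])}
0.9517262776692709
top {'img': None, 'z_map': None, 'fx': 439.0768042145892, 'fy': 439.0768042145892, 'cx': 250.26330892099506, 'cy': 195.86442184274628, 'xyz': array([ 0.31007028, -0.03076694,  1.32278673]), 'attitude': array([ 0.73980696,  0.07847327, -0.07123992, -0.66441891]), 'R': None, 'p': array([ 0.31007028, -0.03076694,  1.32278673])}
0.99578857421875
{'time': 0.1, 'joint_pos': array([-1.31299201e+00,  5.32853529e-02,  1.61417564e+00,  3.60844333e-06,
        1.47599758e+00, -1.18997378e-01]), 'joint_vel': array([-0.00047684,  0.00033694, -0.00276956,  0.00060773, -0.00290973,
       -0.00086673]), 'joint_efforts': array([-9.15041292e-04, -3.94902027e+01, -3.71363461e+01, -1.11419702e-04,
        3.91552399e-03, -8.41765143e-06]), 'tool_pos': array([ 0.22982407, -0.58059695,  0.23017804]), 'tool_rot': array([-9.30835141e-04,  9.82304598e-01,  1.87288030e-01, -6.29068232e-05]), 'contact_force': array([ 0.1098966 , -0.09482742, -0.5069999 ]), 'ft_torque': array([-0.05046693,  0.06897434, -0.01838146]), 'grasp_force': 0.0, 'gripper_width': 0.9993705014420783}
[[ 0.93   0.368 -0.   ]
 [ 0.368 -0.93   0.002]
 [ 0.    -0.002 -1.   ]]
```

View pics/top0.png

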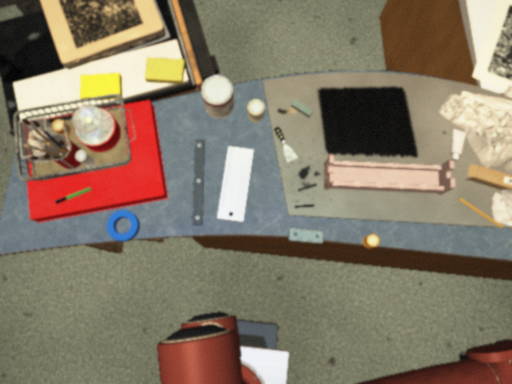

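View pics/scene0.png

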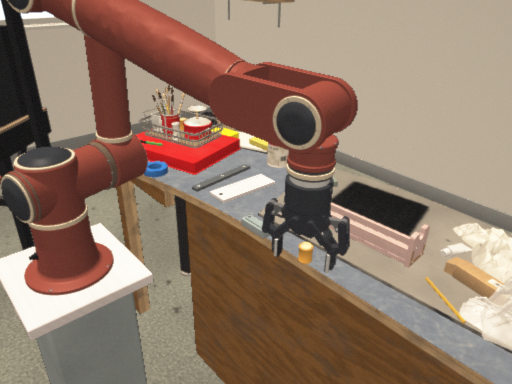

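The top view shows the rail at (198,181), the white bar at (235,183) with its hole at (232,214), the weight at (306,235), the jar at (372,241) and the tape roll at (123,225). The scene view agrees. Next I measure them.

```bash
cat >> h.py <<'E'
def rect(f,box,thr,z,im=None):
    """min-area rect of mask in box (u0,v0,u1,v1) cast to plane z: centre, long axis angle(world), L, W"""
    u0,v0,u1,v1=box; m=np.zeros(f["img"].shape[:2],np.uint8); m[v0:v1,u0:u1]=thr(f["img"][v0:v1,u0:u1].astype(int))*255
    cs,_=cv2.findContours(m,cv2.RETR_EXTERNAL,cv2.CHAIN_APPROX_NONE); c=max(cs,key=cv2.contourArea)
    mm=np.zeros_like(m); cv2.drawContours(mm,[c],-1,255,-1); v,u=np.nonzero(mm)
    P=ray(f,np.c_[u,v],z)[:,:2]; C=P.mean(0)
    w,V=np.linalg.eigh(np.cov((P-C).T)); a=V[:,1]
    return C,np.arctan2(a[1],a[0]),np.sqrt(12*w[1]),np.sqrt(12*w[0])
bright=lambda i:i.min(-1)>150
dark=lambda i:i.max(-1)<75
E
python3 - <<'E'
from h import *
f=grab("top"); im=f["img"]
for p in [(306,236),(306,225),(198,190),(198,181),(190,181),(235,190),(290,236),(372,241)]: print(p,im[p[1],p[0]],cloud(f)[p[1],p[0]].round(3))
grn=lambda i:(i[...,1]>i[...,0]+0)&(i[...,1]>i[...,2]+8)
print("bar",rect(f,(210,140,260,228),bright,.012))
print("rail",rect(f,(185,135,212,228),dark,.012))
print("weight",rect(f,(282,222,330,246),grn,.028))
print("tape",rect(f,(100,200,145,245),lambda i:i[...,0]>i[...,2]+90,.02))
big=cv2.resize(im[130:250,180:340],(800,600),interpolation=cv2.INTER_NEAREST); cv2.imwrite("pics/crop1.png",big)
E
```

```text
(306, 236) [177 183 161] [ 0.484 -0.179  0.03 ]
(306, 225) [140 132 118] [ 0.522 -0.18  -0.001]
(198, 190) [ 98 101  91] [0.592 0.159 0.013]
(198, 181) [167 173 167] [0.621 0.163 0.009]
(190, 181) [140 136 121] [ 0.622  0.19  -0.004]
(235, 190) [242 243 241] [0.604 0.046 0.013]
(290, 236) [172 179 159] [ 0.48  -0.132  0.026]
(372, 241) [188 238 242] [ 0.489 -0.37   0.043]
bar (array([0.6253283, 0.0482852]), np.float64(3.1069615800896306), np.float64(0.23513554080641924), np.float64(0.08566897762904864))Traceback (most recent call last):
  File "<stdin>", line 6, in <module>
  File "h.py", line 19, in rect
    cs,_=cv2.findContours(m,cv2.RETR_EXTERNAL,cv2.CHAIN_APPROX_NONE); c=max(cs,key=cv2.contourArea)
                                                                        ~~~^^^^^^^^^^^^^^^^^^^^^^^^
ValueError: max() iterable argument is empty
```

```bash
python3 - <<'E'
from h import *
f=grab("top"); im=f["img"]
grn=lambda i:(i[...,1]>i[...,0])&(i[...,1]>i[...,2]+8)
ra=lambda i:i.max(-1)<116
def pr(n,*a):
    C,t,L,W=rect(f,*a); t=(t+1.5708)%np.pi-1.5708; print(n,C.round(4),"ang",round(t,3),"L,W",round(L,3),round(W,3))
pr("bar",(210,140,260,228),lambda i:i.min(-1)>185,.012)
pr("rail",(185,135,212,228),ra,.012)
pr("weight",(282,222,330,246),grn,.028)
pr("tape",(100,200,145,245),lambda i:i[...,0]>i[...,2]+90,.02)
big=cv2.resize(im[130:250,180:340],(800,600),interpolation=cv2.INTER_NEAREST); cv2.imwrite("pics/crop1.png",big)
E
```

```text
bar [0.625  0.0487] ang -0.032 L,W 0.232 0.081
rail [0.6182 0.1611] ang 0.105 L,W 0.27 0.032
weight [ 0.4886 -0.1794] ang -1.545 L,W 0.103 0.037
tape [0.4599 0.3698] ang 1.182 L,W 0.082 0.08
```

View pics/crop1.png

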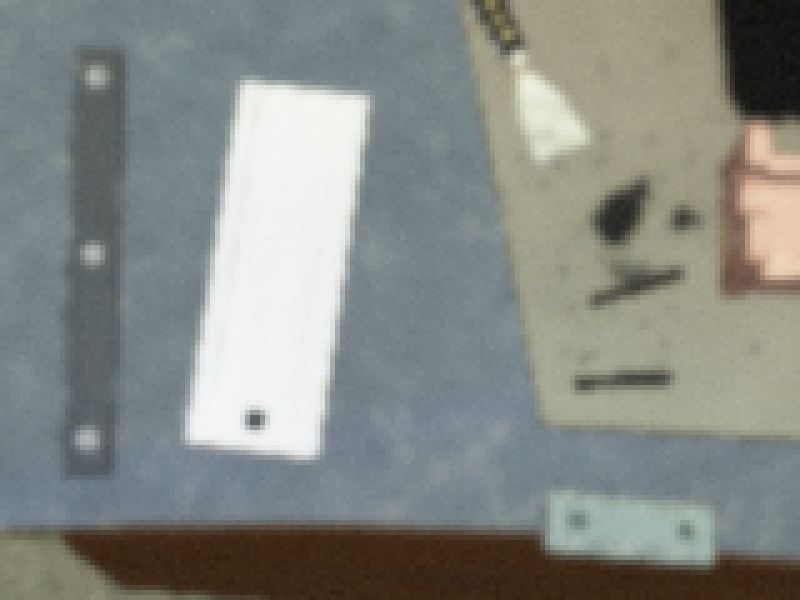

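The crop shows rail, bar and weight clearly, and their sizes match. The bar is about 57 mm short of flush, skewed -0.137 rad to the rail, and the rail is at +0.105 rad. I'll push with the open fingers lined up parallel to the rail.

```bash
cat >> h.py <<'E'
def go(x,y,z,yaw=None):
    "print tool-axes shift (units .1 m) and z turn to a world TCP pose; yaw = world angle of tool y"
    p,r=tool(); M=r.as_matrix(); d=M.T@(np.array([x,y,z])-p)*10; a=np.arctan2(M[1,1],M[0,1])
    print("at",p.round(4),"yaw",round(a,4),"z axis",M[:,2].round(3),"shift",d.round(3),"turn",None if yaw is None else round(-(((yaw-a)+np.pi)%(2*np.pi)-np.pi)/np.pi,4))
E
J="python3 -m jog"
$J '[0.5,-0.32,0,0,0,-0.06, 1,-0.645,0,0,0,-0.118, 1,-0.645,0,0,0,-0.177, 1,-0.645,0,0,0,-0.236, 1,-0.645,0,0,0,-0.295, 1,-0.645,0,0,0,-0.354, 1,-0.645,0,0,0,-0.413, 1,-0.645,0,0,0,-0.413]' 85
$J '[0.33,0.3,0,0,0,0, 0.67,0.6,0,0,0,0, 1,0.89,0,0,0,0]'
$J '[0.33,0.3,0,0,0,0, 0.67,0.6,0,0,0,0, 1,0.89,0,0,0,0]'
$J '[0.33,0.3,0,0,0,0, 0.67,0.6,0,0,0,0, 1,0.89,0,0,0,0]'
$J '[0.33,0.3,0,0,0,0, 0.67,0.6,0,0,0,0, 1,0.89,0,0,0,0, 1,0.89,0,0,0,0]'
python3 -c "
from h import *
go(.621,-.035,.06,.105)"
```

```text
time: 1.2
tool_pos: [0.2992, -0.4842, 0.2311]
tool_rot: [-0.0, 0.67, 0.742, 0.0]
contact_force: [0.8, 0.1, -0.4]
gripper_width: 0.996
grasp_force: 0.0
time: 1.58
tool_pos: [0.378, -0.3746, 0.2312]
tool_rot: [0.0, 0.671, 0.741, 0.0]
contact_force: [0.3, -0.0, 0.3]
gripper_width: 0.993
grasp_force: 0.0
time: 1.95
tool_pos: [0.4563, -0.2657, 0.2313]
tool_rot: [0.0, 0.671, 0.742, 0.0]
contact_force: [0.7, -0.1, 0.1]
gripper_width: 0.992
grasp_force: 0.0
time: 2.33
tool_pos: [0.5345, -0.157, 0.2313]
tool_rot: [0.0, 0.671, 0.742, 0.0]
contact_force: [-0.1, -0.5, 1.0]
gripper_width: 0.991
grasp_force: 0.0
time: 2.82
tool_pos: [0.6128, -0.0476, 0.2309]
tool_rot: [-0.0, 0.669, 0.743, -0.0]
contact_force: [-0.1, -0.1, -0.4]
gripper_width: 0.997
grasp_force: 0.0
at [ 0.6128 -0.0476  0.2309] yaw 0.1042 z axis [-0.001  0.    -1.   ] shift [0.115 0.095 1.709] turn -0.0002
```

```bash
J="python3 -m jog"
$J '[0.08,0.08,0.4,0,0,0, 0.08,0.08,0.8,0,0,0, 0.08,0.08,1,0,0,0]' | head -2
$J '[0,0,0.4,0,0,0, 0,0,0.8,0,0,0, 0,0,0.95,0,0,0]' | head -2
$J '[0,0,0.2,0,0,0, 0,0,0.3,0,0,0, 0,0,0.37,0,0,0, 0,0,0.43,0,0,0, 0,0,0.43,0,0,0]'
python3 - <<'E'
from h import *
f=grab("scene"); cv2.imwrite("pics/s1.png",cv2.resize(f["img"][140:240,180:320],(784,560),interpolation=cv2.INTER_CUBIC))
E
```

```text
time: 3.2
tool_pos: [0.6172, -0.0415, 0.1284]
time: 3.58
tool_pos: [0.6174, -0.0414, 0.034]
time: 4.2
tool_pos: [0.6191, -0.0409, -0.0068]
tool_rot: [-0.0, 0.67, 0.743, -0.0]
contact_force: [-0.1, -0.5, -0.1]
gripper_width: 1.0
grasp_force: 0.0
```

View pics/s1.png

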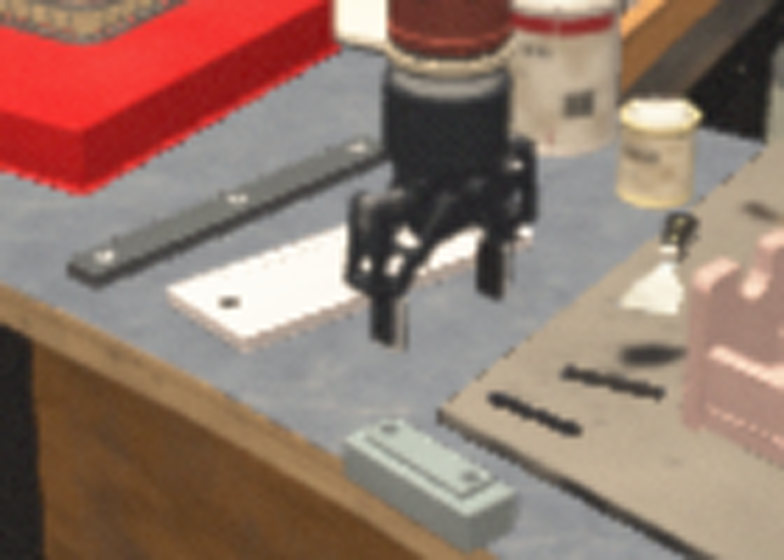

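The crop shows the finger tips at (385,345) and (495,295), down beside the bar's right edge and clear of it. Now push.

```bash
J="python3 -m jog"
$J '[0.06,0.13,0.015,0,0,0, 0.12,0.13,0.015,0,0,0, 0.2,0.13,0.015,0,0,0, 0.28,0.13,0.015,0,0,0, 0.34,0.13,0.015,0,0,0, 0.4,0.13,0.015,0,0,0]'
$J '[0.06,0,0,0,0,0, 0.12,0,0,0,0,0, 0.18,0,0,0,0,0, 0.24,0,0,0,0,0, 0.3,0,0,0,0,0, 0.36,0,0,0,0,0, 0.4,0,0,0,0,0]'
$J '[0.03,0,0,0,0,0, 0.06,0,0,0,0,0, 0.08,0,0,0,0,0]'
python3 - <<'E'
from h import *
f=grab("top")
for n,a in(("bar",((205,140,265,228),lambda i:i.min(-1)>185,.012)),("rail",((185,135,212,228),lambda i:i.max(-1)<116,.012))):
    C,t,L,W=rect(f,*a); print(n,C.round(4),round((t+1.57)%np.pi-1.57,3),L.round(3),W.round(3))
cv2.imwrite("pics/t2.png",cv2.resize(f["img"][130:235,180:290],(628,600),interpolation=cv2.INTER_CUBIC))
E
```

```text
time: 5.0
tool_pos: [0.628, -0.0, -0.0082]
tool_rot: [0.001, 0.67, 0.743, -0.0]
contact_force: [1.8, -3.7, -1.1]
gripper_width: 0.995
grasp_force: 1.8
time: 5.88
tool_pos: [0.6235, 0.04, -0.0082]
tool_rot: [0.0, 0.669, 0.743, -0.0]
contact_force: [-0.1, -5.1, 0.1]
gripper_width: 0.994
grasp_force: 2.6
time: 6.25
tool_pos: [0.6228, 0.0478, -0.0082]
tool_rot: [0.0, 0.669, 0.743, -0.0]
contact_force: [0.6, -5.2, -0.4]
gripper_width: 0.995
grasp_force: 2.6
bar [0.6439 0.1063] 1.507 0.02 0.018
rail [0.6239 0.1613] 0.077 0.284 0.041
```

View pics/t2.png

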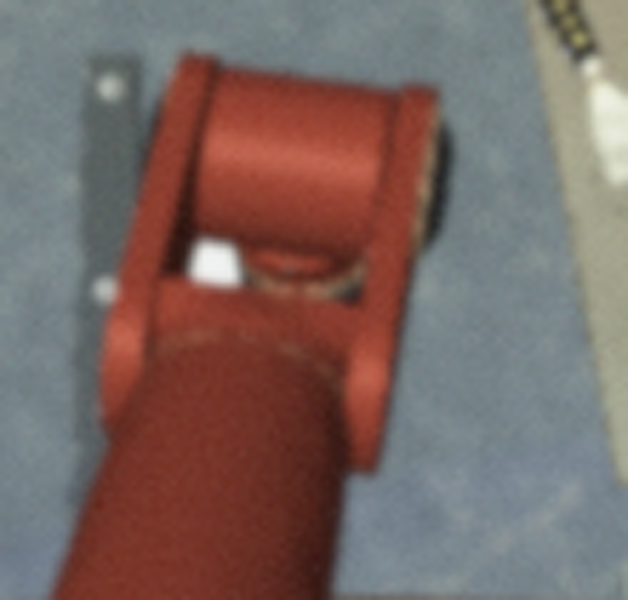

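The arm hides the bar in this view, so I'll go by force and push gently until it rises.

```bash
J="python3 -m jog"
for i in 1; do
$J '[0.02,0,0,0,0,0, 0.03,0,0,0,0,0]' | egrep 'pos|contact'
$J '[0.02,0,0,0,0,0, 0.03,0,0,0,0,0]' | egrep 'pos|contact'
$J '[0.01,0,0,0,0,0, 0.02,0,0,0,0,0]' | egrep 'pos|contact'
done
```

```text
tool_pos: [0.6225, 0.0508, -0.0082]
contact_force: [0.0, -4.5, -1.1]
tool_pos: [0.6222, 0.0538, -0.0082]
contact_force: [0.3, -5.5, -0.0]
tool_pos: [0.622, 0.0557, -0.0082]
contact_force: [1.1, -4.4, -0.6]
```

```bash
J="python3 -m jog"
$J '[0.01,0,0,0,0,0, 0.02,0,0,0,0,0]' | egrep 'pos|contact'
$J '[0.01,0,0,0,0,0, 0.015,0,0,0,0,0]' | egrep 'pos|contact'
$J '[0.01,0,0,0,0,0, 0.015,0,0,0,0,0]' | egrep 'pos|contact'
python3 - <<'E'
from h import *
f=grab("scene"); cv2.imwrite("pics/s2.png",cv2.resize(f["img"][140:220,180:292],(784,560),interpolation=cv2.INTER_CUBIC))
E
```

```text
tool_pos: [0.622, 0.0566, -0.0082]
contact_force: [1.0, -10.8, -0.9]
tool_pos: [0.622, 0.0566, -0.0081]
contact_force: [1.5, -14.9, -0.7]
tool_pos: [0.622, 0.0566, -0.0081]
contact_force: [1.1, -20.0, -1.7]
```

View pics/s2.png

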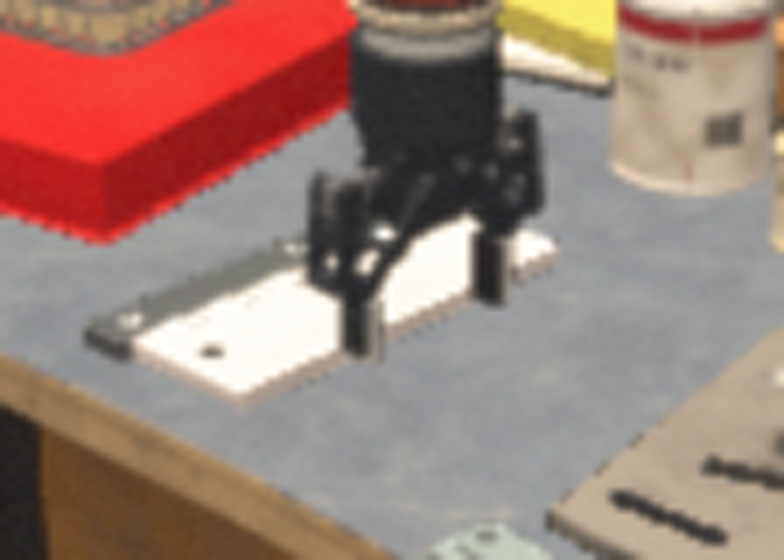

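The crop shows the bar against the rail along its visible length, with both fingers on its edge. At 20 N it has stopped moving. I'll back off, rise and go to the weight.

```bash
J="python3 -m jog"
$J '[-0.1,0,0,0,0,0, -0.3,0,0,0,0,0, -0.5,0,0,0,0,0, -0.6,0,-0.3,0,0,0, -0.7,0,-0.7,0,0,0, -0.8,0,-1,0,0,0, -0.8,0,-1,0,0,0]' | egrep 'pos|contact'
python3 -c "
from h import *
go(.489,-.179,.10,.026)"
```

```text
tool_pos: [0.6324, -0.0202, 0.0955]
contact_force: [-0.1, 0.5, -0.2]
at [ 0.6324 -0.0202  0.0955] yaw 0.1021 z axis [ 0.007 -0.001 -1.   ] shift [-1.434 -1.588 -0.053] turn 0.0242
```

```bash
J="python3 -m jog"
$J '[-0.3,-0.3,0,0,0,0.02, -0.6,-0.65,0,0,0,0.024, -0.85,-0.95,0,0,0,0.024, -0.85,-0.95,0,0,0,0.024]' 60 | egrep 'pos|contact'
python3 - <<'E'
from h import *
f=grab("top")
for n,a in(("bar",((205,140,265,228),lambda i:i.min(-1)>185,.012)),("rail",((185,135,212,228),lambda i:i.max(-1)<116,.012))):
    C,t,L,W=rect(f,*a); print(n,C.round(4),round((t+1.57)%np.pi-1.57,3),L.round(3),W.round(3))
cv2.imwrite("pics/t3.png",cv2.resize(f["img"][130:250,180:340],(800,600),interpolation=cv2.INTER_CUBIC))
print(manip.state()["gripper_width"]); go(.489,-.179,.10,.026)
E
```

```text
tool_pos: [0.5417, -0.114, 0.0897]
contact_force: [-0.2, 1.1, -0.7]
bar [0.6146 0.1041] 0.113 0.234 0.075
rail [0.6206 0.1646] 0.098 0.273 0.027
0.702276840738144
at [ 0.5428 -0.1133  0.0902] yaw 0.0261 z axis [-0.002  0.001 -1.   ] shift [-0.643 -0.555 -0.098] turn 0.0
```

View pics/t3.png

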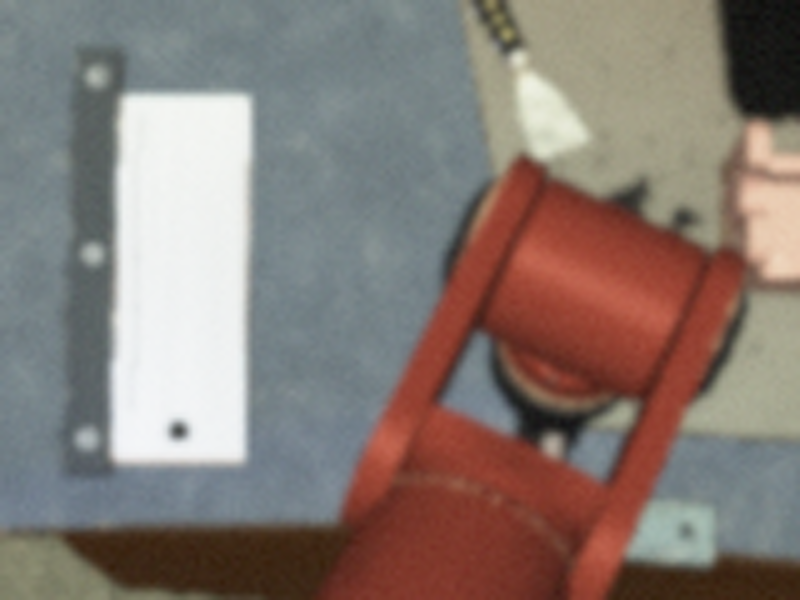

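The crop shows the bar flush with the rail along its whole length: the joint runs from (120,95) to (110,463). The middle screw head is at (93,253). I'll check whether the screw heads stand proud, and move over the weight.

```bash
J="python3 -m jog"
$J '[-0.3,-0.3,-0.1,0,0,0, -0.64,-0.55,-0.1,0,0,0, -0.64,-0.55,-0.1,0,0,0, -0.64,-0.55,-0.1,0,0,0]' | egrep 'pos|contact'
python3 - <<'E'
from h import *
d=0;
for i in range(8): f=grab("top"); d=d+cloud(f)[...,2]/8
im=f["img"]
for u,v in((199.3,145.3),(198.5,181),(197.5,217.8)):
    u,v=int(round(u)),int(round(v)); print("screw",im[v,u],(d[v-1:v+2,u-1:u+2].mean()*1000).round(2),"rail",(np.r_[d[v+6:v+13,u-1:u+2].ravel()] if v<210 else d[v-13:v-6,u-1:u+2].ravel()).mean()*1000)
print("bar",d[160:205,210:224].mean()*1000)
go(.489,-.179,0,.026)
E
```

```text
tool_pos: [0.4915, -0.1778, 0.1013]
contact_force: [-0.4, -0.7, -0.5]
screw [166 175 167] 49.4 rail 28.42016216715717
screw [171 171 165] 31.06 rail 11.979185946161504
screw [174 170 165] 12.76 rail 12.386159226211658
bar 15.801678135494733
at [ 0.4912 -0.1782  0.1018] yaw 0.0288 z axis [-0.  0. -1.] shift [-0.007 -0.022  1.018] turn 0.0009
```

```bash
J="python3 -m jog"
$J '[0,-0.02,0.25,0,0,0, 0,-0.02,0.5,0,0,0, 0,-0.02,0.65,0,0,0, 0,-0.02,0.65,0,0,0]' | egrep 'pos|contact'
$J '[0,0,0.15,0,0,0, 0,0,0.27,0,0,0, 0,0,0.37,0,0,0, 0,0,0.37,0,0,0]' | egrep 'pos|contact'
python3 - <<'E'
from h import *
d=np.stack([cloud(grab("top"))[...,2] for i in range(12)])
for u,v in((199,145),(198,181),(198,218)):
    o=8 if v<210 else -8
    print("screw",np.median(d[:,v-1:v+2,u-1:u+2])*1000,"rail",np.median(d[:,v+o-1:v+o+2,u-1:u+2])*1000)
f=grab("scene"); cv2.imwrite("pics/s4.png",cv2.resize(f["img"][130:290,190:390],(750,600),interpolation=cv2.INTER_CUBIC))
print(manip.state()["contact_force"])
E
```

```text
tool_pos: [0.4881, -0.1781, 0.0356]
contact_force: [0.3, 0.1, 0.1]
tool_pos: [0.4881, -0.1782, -0.0014]
contact_force: [-0.5, -0.2, 0.0]
screw 13.16479897158096 rail 12.518288517153199
screw 12.758107751543623 rail 12.003120990494276
screw 12.429632165684822 rail 12.189058018737487
[ 0.54219023 -0.58706975 -0.76546944]
```

View pics/s4.png

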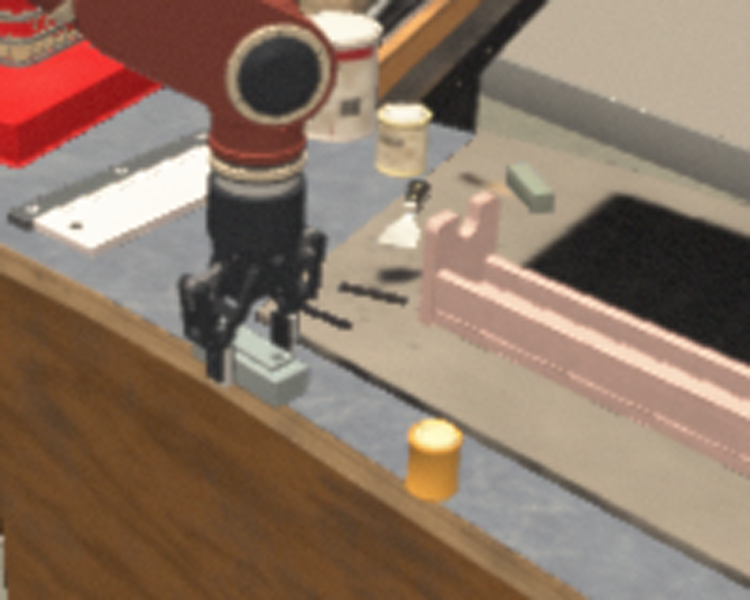

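The crop shows the fingers either side of the weight at (265,365), with the jar clear at (433,460). The screw heads stand less than 1 mm proud. Grip and lift.

```bash
J="python3 -m jog"
$J '[0,0,0,0,0,0, 0,0,0,0,0,0, 0,0,0,0,0,0, 0,0,0,0,0,0, 0,0,0,0,0,0, 0,0,0,0,0,0, 0,0,0,0,0,0, 0,0,0,0,0,0]' 20
$J '[0,0,-0.05,0,0,0, 0,0,-0.2,0,0,0, 0,0,-0.4,0,0,0, 0,0,-0.65,0,0,0, 0,0,-0.9,0,0,0, 0,0,-0.9,0,0,0]'
python3 -c "
from h import *
go(.611,.1462,.09,.105)"
```

```text
time: 12.82
tool_pos: [0.4884, -0.1787, -0.0001]
tool_rot: [-0.001, 0.697, 0.717, -0.001]
contact_force: [-4.3, -0.2, 6.5]
gripper_width: 0.411
grasp_force: 62.8
time: 13.58
tool_pos: [0.4909, -0.1795, 0.0926]
tool_rot: [0.003, 0.697, 0.717, 0.001]
contact_force: [0.6, 0.2, -5.8]
gripper_width: 0.412
grasp_force: 61.6
at [ 0.4909 -0.1795  0.0926] yaw 0.0282 z axis [ 0.006 -0.003 -1.   ] shift [3.222 1.292 0.024] turn -0.0244
```

```bash
J="python3 -m jog"
$J '[0.2,0.1,0,0,0,-0.006, 0.5,0.2,0,0,0,-0.012, 0.8,0.32,0,0,0,-0.024]' | egrep 'pos'
$J '[0.25,0.1,0,0,0,0, 0.5,0.18,0,0,0,0, 0.8,0.26,0,0,0,0]' | egrep 'pos'
$J '[0.25,0.09,0,0,0,0, 0.5,0.18,0,0,0,0, 0.8,0.26,0,0,0,0]' | egrep 'pos'
$J '[0.25,0.08,0,0,0,0, 0.45,0.15,0,0,0,0, 0.6,0.2,0,0,0,0, 0.6,0.2,0,0,0,0, 0.6,0.2,0,0,0,0]'
python3 -c "
from h import *
go(.611,.1462,.02,.105)"
```

```text
tool_pos: [0.5179, -0.0966, 0.0881]
tool_pos: [0.5354, -0.0145, 0.088]
tool_pos: [0.553, 0.0676, 0.088]
time: 15.32
tool_pos: [0.5675, 0.128, 0.0896]
tool_rot: [0.0, 0.67, 0.743, -0.0]
contact_force: [-0.4, -0.3, -6.5]
gripper_width: 0.408
grasp_force: 61.5
at [0.5675 0.128  0.0896] yaw 0.1032 z axis [-0.    -0.001 -1.   ] shift [0.137 0.452 0.696] turn -0.0006
```

```bash
J="python3 -m jog"
$J '[0.07,0.2,0,0,0,0, 0.13,0.4,0,0,0,0, 0.13,0.45,0.1,0,0,0, 0.13,0.45,0.3,0,0,0, 0.13,0.45,0.5,0,0,0, 0.13,0.45,0.65,0,0,0, 0.13,0.45,0.65,0,0,0, 0.13,0.45,0.65,0,0,0]'
python3 - <<'E'
from h import *
f=grab("scene"); cv2.imwrite("pics/s5.png",cv2.resize(f["img"][135:215,190:297],(800,600),interpolation=cv2.INTER_CUBIC))
go(.611,.1462,.0125,.105)
E
```

```text
time: 16.32
tool_pos: [0.6115, 0.1461, 0.0253]
tool_rot: [0.0, 0.67, 0.743, 0.0]
contact_force: [0.4, 0.4, -5.9]
gripper_width: 0.411
grasp_force: 61.5
at [0.6119 0.1462 0.0259] yaw 0.1036 z axis [ 0.002  0.    -1.   ] shift [ 0.001 -0.009  0.134] turn -0.0005
```

View pics/s5.png

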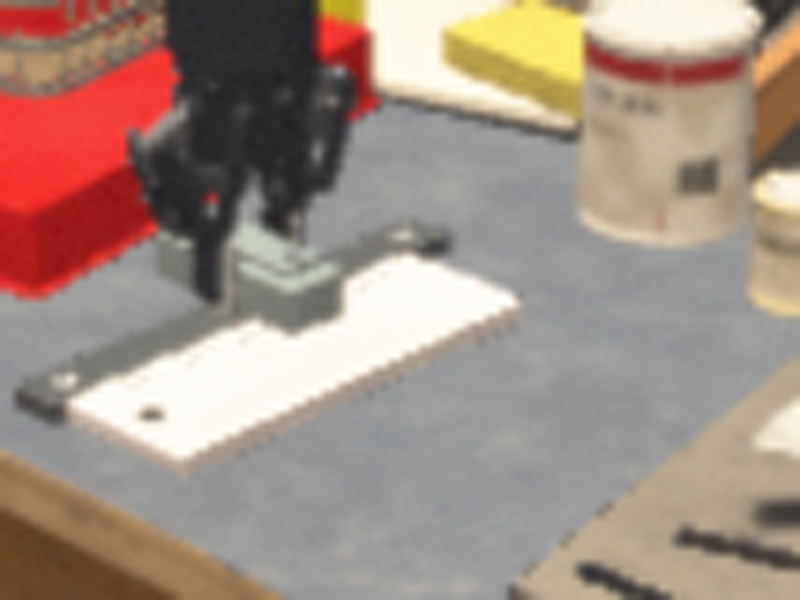

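The crop shows the weight held squarely above the joint at (285,280), near the middle of the bar. I'll lower it slowly.

```bash
J="python3 -m jog"
$J '[0,0,0.02,0,0,0, 0,0,0.05,0,0,0, 0,0,0.08,0,0,0, 0,0,0.1,0,0,0, 0,0,0.11,0,0,0, 0,0,0.11,0,0,0]' | egrep 'pos|contact'
$J '[0,0,0.005,0,0,0, 0,0,0.01,0,0,0, 0,0,0.01,0,0,0]' | egrep 'pos|contact'
$J '[0,0,0.005,0,0,0, 0,0,0.01,0,0,0, 0,0,0.01,0,0,0]' | egrep 'pos|contact'
```

```text
tool_pos: [0.611, 0.1461, 0.0137]
contact_force: [0.0, 0.2, -6.0]
tool_pos: [0.611, 0.1461, 0.0128]
contact_force: [-1.4, 0.5, -6.9]
tool_pos: [0.6111, 0.146, 0.012]
contact_force: [-1.3, -0.2, -3.9]
```

```bash
J="python3 -m jog"
$J '[0,0,0.005,0,0,0, 0,0,0.005,0,0,0]' | egrep 'pos|contact'
$J '[0,0,0,0,0,0, 0,0,0,0,0,0, 0,0,0,0,0,0, 0,0,0,0,0,0]' 46
$J '[0,0,0,0,0,0, 0,0,0,0,0,0, 0,0,-0.02,0,0,0, 0,0,-0.04,0,0,0]' 62
$J '[0,0,-0.1,0,0,0, 0,0,-0.25,0,0,0, 0,0,-0.5,0,0,0, 0,0,-0.9,0,0,0, 0,0,-0.9,0,0,0]' | egrep 'pos|contact'
$J '[-0.5,-0.4,0,0,0,0, -1,-0.8,0,0,0,0, -1,-0.8,0,0,0,0]' | egrep pos
$J '[-0.5,-0.4,0,0,0,0, -1,-0.8,0,0,0,0, -1,-0.8,0,0,0,0]' | egrep pos
python3 - <<'E'
from h import *
f=grab("top"); grn=lambda i:(i[...,1]>i[...,0])&(i[...,1]>i[...,2]+8)
C,t,L,W=rect(f,(185,160,235,205),grn,.042); print("weight",C.round(4),t,L,W)
d=np.stack([cloud(grab("top"))[...,2] for i in range(6)]); m=np.median(d,0); v,u=np.mgrid[160:205,185:235]
cv2.imwrite("pics/t6.png",cv2.resize(f["img"][130:235,180:290],(628,600),interpolation=cv2.INTER_CUBIC))
E
```

```text
tool_pos: [0.6111, 0.1461, 0.012]
contact_force: [-3.4, 0.1, 0.5]
time: 18.62
tool_pos: [0.6113, 0.1461, 0.0115]
tool_rot: [0.0, 0.67, 0.743, 0.0]
contact_force: [0.2, -0.6, 0.2]
gripper_width: 0.54
grasp_force: 0.0
time: 19.12
tool_pos: [0.6111, 0.1461, 0.0155]
tool_rot: [0.0, 0.67, 0.743, 0.0]
contact_force: [0.4, -0.4, 0.5]
gripper_width: 0.731
grasp_force: 0.0
tool_pos: [0.6145, 0.1465, 0.1115]
contact_force: [0.2, 0.4, -0.4]
tool_pos: [0.5392, 0.0361, 0.1043]
tool_pos: [0.4714, -0.0713, 0.1053]
weight [0.6125 0.1488] 1.6346184038666887 0.10088850127601132 0.03675675129103766
```

View pics/t6.png

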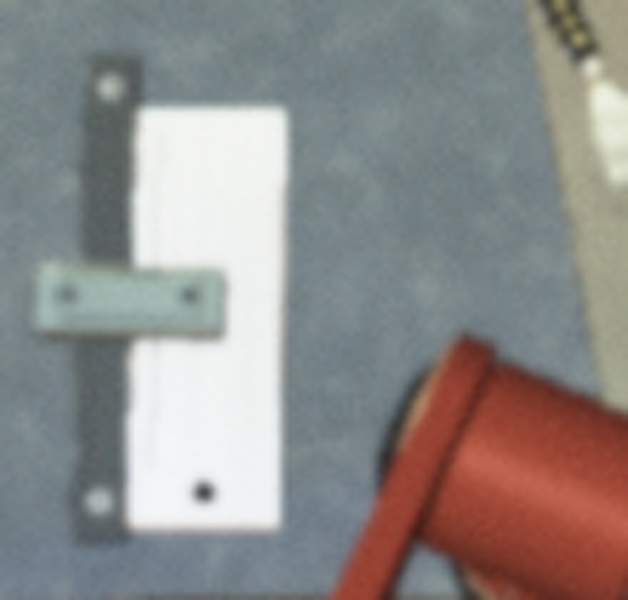

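The weight sits squarely across the joint (joint at u≈131, weight from 33 to 225), near the middle of the bar. The bar is still flush and the robot is clear.

```bash
python3 -c "
from plant import manip
print(manip.job_done())"
```

```text
the job is handed in; nothing more can be done
None
```

The job is handed in at about 20 s: the bar lies flush against the rail, the weight was lowered gently squarely across the joint within about 3 mm of the aim point at mid-bar, and the arm stayed clear of the jar and tape roll, though no result was reported back.

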